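# Sort away the capsule-filling bench

### The job

Sort the capsule-filling bench: lay the two capsule trays level on the drying rack, lengthwise along it and centred across it, first the long one on the rack, shifted about 2 cm from the rack's middle towards its round tab, then the short one on top of the long one, shifted about 2 cm from the rack's middle the other way, so that each rests on the lips below. Stand the loose ointment jar upright in the empty bay of the box that holds the other jar, and the loose amber bottle upright in the empty bay of the box that holds the other bottle. Keep the trays level so that no capsule spills, and leave the brass weight and the small white dish where they are.

Things in the scene. Friction and masses are not known exactly. Their poses are not given: they have to be found in the camera images.
- tray_long: Loose aluminium capsule tray, the longer of the two: 130 mm long (its x), 58 mm wide (its y), 24 mm high, about 280 g. A flat lip 14 mm wide runs round its top; rows of red capsules stand in the field between, below the lip (they cannot come out). Solid below, plain vertical sides to grip across the width; the same either way round. Origin: centre of the underside, z up.
- tray_short: Loose aluminium capsule tray, the shorter of the two: 98 mm long (its x), 58 mm wide (its y), 24 mm high, about 210 g. A flat lip 14 mm wide runs round its top; rows of red capsules stand in the field between, below the lip (they cannot come out). Solid below, plain vertical sides to grip across the width; the same either way round. Origin: centre of the underside, z up.
- jar: Loose squat white ointment jar with a white screw lid, standing: 50 mm in diameter over the body and 52 mm over the lid (its top 19 mm), straight sides, 56 mm high, about 120 g. Origin: centre of the underside, z up.
- bottle: Loose slim amber bottle with a white cap, standing: body 36 mm in diameter, 72 mm high in all, about 90 g. The body is straight up to about 44 mm above its underside, above that it narrows to the cap. Origin: centre of the underside, z up.
- rack: Drying rack, fixed: a low steel base 150 mm long (its x) and 74 mm wide (its y), with flat lips all round at 20 mm height (22 mm wide along the long sides) and a recess between them. A flat round steel tab, 36 mm across and 6 mm thick, sticks out at its +x end, at table level. Origin: centre of the underside, z up.
- jar_box: Larger grey two-bay open box, fixed: 160 mm long (its x), 82 mm wide (its y), walls 22 mm high and 4 mm thick, inner floor 4 mm above the table. Each bay is 74 mm square. An ointment jar like the loose one already stands in the bay at -x (centre x = -39 mm); the bay at +x (centre x = +39 mm, y = 0) is empty. Origin: centre of the underside.
- bottle_box: Smaller grey two-bay open box, fixed: 120 mm long (its x), 62 mm wide (its y), walls 22 mm high and 4 mm thick, inner floor 4 mm above the table. Each bay is 54 mm square. A slim amber bottle like the loose one already stands in the bay at -x (centre x = -29 mm); the bay at +x (centre x = +29 mm, y = 0) is empty. Origin: centre of the underside.
- weight: Bystander, loose: a brass calibration weight with a small knob, 30 mm in diameter, 36 mm high. Origin: centre of the underside.
- dish: Bystander, loose: a small white ceramic dish, 48 mm in diameter, 22 mm high. Origin: centre of the underside.
Mind the look-alikes: they are no part of the job. Leave any turquoise look-alike of the rack alone.

How it is judged (in metres and radians):
At the end, for the whole second after the job is handed in: Long tray on the rack, short tray on it, 20 mm (+-10) towards and away from the tab, within 10 mm across, parallel within 0.2 rad, level within 0.08; jar and bottle upright (0.12 rad) on the floor of the empty bay of their kind's box, within 13 mm of its centre each way; all released, at rest (x of tray_long in the frame of rack between 0.01 and 0.03 m and y of tray_long in the frame of rack between -0.01 and 0.01 m and z of tray_long in the frame of rack between 0.016 and 0.024 m and x of tray_short in the frame of rack between -0.03 and -0.01 m and y of tray_short in the frame of rack between -0.01 and 0.01 m and z of tray_short in the frame of rack between 0.039 and 0.049 m and angle between the x axis of each of tray_long, tray_short and the x axis of rack, either way round below 0.2 rad and angle between each of tray_long, tray_short's own z axis and vertical below 0.08 rad and x of jar in the frame of jar_box between 0.026 and 0.052 m and y of jar in the frame of jar_box between -0.013 and 0.013 m and z of jar in the frame of jar_box below 0.01 m and angle between each of jar, bottle's own z axis and vertical below 0.12 rad and x of bottle in the frame of bottle_box between 0.016 and 0.042 m and y of bottle in the frame of bottle_box between -0.013 and 0.013 m and z of bottle in the frame of bottle_box below 0.01 m and linear speed of each of tray_long, tray_short, jar, bottle below 0.02 m/s); the robot touches nothing.
It fails at once if a capsule tray was tipped by more than about 25 degrees (capsules spill) (angle between any of tray_long, tray_short's own z axis and vertical above 0.44 rad).
It fails at once if the brass weight or the white dish was pushed more than 25 mm (distance of any of weight, dish from where it was at the start of the episode above 0.025 m).
It also fails if it takes over 117 s, if anything falls off the work surface, if the arm or the gripper's body presses on something with over 40 N, if the wrist force passes 120 N, or if a joint passes its speed limit or range.

### The arm

A 6-joint arm with a two-finger parallel gripper is mounted at the origin on the work surface. World frame = base frame: x ahead of the robot, y to its left, z up, the work surface at z = 0. Lengths are in mm, angles in rad, forces in N, time in s.
With the tool pointing down it reaches from about 275 to 750 mm from the base axis. Payload 10.2 kg.
Tool frame: the origin (TCP) lies midway between the tips of the shut fingers; the grasp point (between the pads) lies 19 mm behind it; x points along the fingers, y is the direction in which the jaws open and shut, and the axes are right-handed (so a half turn about x gives the same grasp; the last joint's range is limited). The gripper opens to 85 mm and grips with 20 to 120 N. Pads are 22 mm wide; open, the fingers measure 114 mm over their backs; the gripper's body (76 mm by 85 mm) begins 54 mm behind the grasp point. The pads swing forward as they close: fully open they stand 13 mm farther back than shut.
Start: joints at [-1.423, 0.313, 1.498, -0, 1.331, -0.223], TCP at [190.227, -489.331, 231.294] pointing down, gripper open.
Joint ranges: [-2.94, 2.94], [-0.97, 2.17], [0.19, 2.56], [-1.23, 4.37], [0.02, 3.11], [-2.88, 2.88]. Speed limits (rad/s): [2.39, 2.39, 3.01, 3.14, 3.14, 3.14].

### API

Orientations are given as a unit quaternion [w, x, y, z].
In Python, from rig import ctrl gives the robot as it stands.
- The arm moves only by the tool arm_command, never from a script. Its argument "plan" is a list of rows, each a list of 5 numbers: the shift along the tool's x, y, z in m, then the turn about the tool's x in rad, then the opening, from 0 (shut) to 1 (fully open). A call has 1 to 12 rows; each row shifts and turns the commanded pose from where the row before left it, along the tool's axes as they then stand; what a row does not reach is not made up. A row lasts 1/8 s, in which the tool goes at most 62.5 mm and 10.7 degrees, less where a joint would pass 70% of its speed; a pose out of reach is approached as far as the arm can. A call with a gripper value outside its range is refused whole. The fingers move at their own pace and stop on an object; "squeeze" is the grip in N (left out, the last holds). Time passes only in rows, so rows that do not move let the fingers close. It gives the time, the measured TCP pose, the force and the opening at its end, in the units of the state.
- ctrl.sense(): the state, without advancing time (a new reading comes with each control period).
- ctrl.capture(name): name is "scene" or "top" or "wrist"; returns a dict with "color" (384x512x3 uint8, red, green, blue), "fx", "fy", "cx", "cy" (pixels), "k1" (the pictures are not rectified: a ray, as slopes to the right and down, at radius r is drawn at 1 + k1 r^2 times it, then the intrinsics apply), "xyz" and "orientation" of the camera in the world; the wrist camera has in their place "hand_eye" (4x4, takes a point from camera to tool coordinates, whose origin is the TCP and whose axes are the tool frame's). Camera axes: x right, y up, looking along -z (the intrinsics and any distortion apply to the point x, -y, -z); pixel columns grow to the right and rows downward; lengths in mm; the calibration is good to about 2 mm. A picture is of the moment at which its call begins: read the wrist's pose just before it. There is no depth.
- ctrl.finish_job(): hands the job in, once; it reports no verdict.
Trained networks look in the newest picture that a camera, given by its name, has taken for a name from the list of things; names that differ only in an ending like _2 or _b are one class to them, and where a whole thing is asked for, a point or a joint stands for the part that bears it (a point fixed in the world has none). Each returns a list of dicts, best first, with "score" (0 to 1); they miss things now and then, are a little off and sometimes report something else, mostly with a low value. They report only what shows in the picture. A call takes as long as a camera call. They do not tell look-alikes from the thing itself.
- ctrl.spot_in(camera, query): "uv" ([column, row] in pixels, amid what is visible of it).
- ctrl.regions_of(camera, query): "mask" (384x512 bool, what is visible of it) and "uv" ([column, row] in pixels, amid what is visible of it).
- ctrl.place_of(camera, query): "uv" ([column, row] in pixels: a listed point, or the origin of a listed thing).
The state is a dict: "time_s": time; "joints": joint angles; "dq": joint speeds; "tau": joint torques, N m; "eef_pos": TCP position; "ee_rot": TCP orientation; "force": force on the tool from outside, world axes, zero at the start; "wrist_torque": the same for the moment, N m; "grip_width": opening from 0.0 (shut) to 1.0 (fully open).
Only numpy, scipy, OpenCV 4.12 (cv2) and the standard library are available. Lean on these libraries where they do the work, as an engineer would, in place of code of your own. Each camera call takes 0.05 s, during which the arm holds its last target.

## Working session

There is one attempt and no reset: what is moved stays moved. The work goes in short steps, Python scripts to look and compute and a tool call to move; the robot and the scene stay as the last step left them, time stands still between calls to the robot, and variables do not carry over. Pictures are saved under pics/ and viewed, and the job is handed in when it is done.

Besides the shell and the picture viewer there is one more tool, called after ">>>" by a JSON object that holds its "fn" and its "kwargs". arm_command: Moves the arm, as the interface text tells. Its arguments: {"type":"object","properties":{"plan":{"type":"array"},"squeeze":{"type":"number"}},"required":["plan"]}

```bash
ls; mkdir -p pics
python3 - <<'E'
from rig import ctrl
import cv2
print(ctrl.sense())
for n in ["scene","top","wrist"]:
    c=ctrl.capture(n); cv2.imwrite(f"pics/{n}0.png",c["color"][:,:,::-1])
    print({k:v for k,v in c.items() if k!="color"})
E
```

```text
pics
{'time_s': 0.0, 'joints': array([-1.42340210e+00,  3.13483203e-01,  1.49845066e+00,  9.79547465e-06,
        1.33100201e+00, -2.23368343e-01]), 'dq': array([ 4.37405457e-04, -2.27871299e-03, -8.05170863e-04, -5.27190138e-05,
        1.49956895e-03, -4.74850574e-04]), 'tau': array([-8.31870602e-04, -4.12266970e+01, -2.59744209e+01, -2.08898364e-04,
        4.15123359e-03, -1.42667420e-05]), 'eef_pos': array([ 190.18844854, -489.05955312,  230.71297731]), 'ee_rot': array([ 0.12985957,  0.69501264,  0.13080843, -0.69496984]), 'force': array([ 0.11579895, -0.0335202 ,  0.6076998 ]), 'wrist_torque': array([ 0.00705292, -0.03291269, -0.00721599]), 'grip_width': 0.9995511318020548}
{'fx': 488.7084589967901, 'fy': 488.7084589967901, 'cx': 251.83855784921255, 'cy': 189.97419885197064, 'k1': 0.06300367294824524, 'xyz': array([1215.7833993 , -215.62530745, 1141.40409631]), 'orientation': array([0.77418813, 0.25515212, 0.17297182, 0.55282084])}
{'fx': 349.7554857184845, 'fy': 349.7554857184845, 'cx': 260.19248358173246, 'cy': 186.86910903390697, 'k1': -0.05955823122622282, 'xyz': array([ 299.07418067,   37.2093597 , 1168.63680778]), 'orientation': array([ 0.70858852,  0.04484515, -0.04927515, -0.70246934])}
{'fx': 333.8284332084339, 'fy': 333.8284332084339, 'cx': 254.51183744009867, 'cy': 191.962787181948, 'k1': 0.018224487164332632, 'hand_eye': array([[ 1.35758027e-03,  2.78480762e-01, -9.60440848e-01,
        -1.43533000e+02],
       [ 9.99999075e-01, -2.96995667e-04,  1.32738153e-03,
        -5.09063265e-01],
       [ 8.44034491e-05, -9.60441761e-01, -2.78480907e-01,
        -6.82883999e+01],
       [ 0.00000000e+00,  0.00000000e+00,  0.00000000e+00,
         1.00000000e+00]])}
```

View pics/scene0.png

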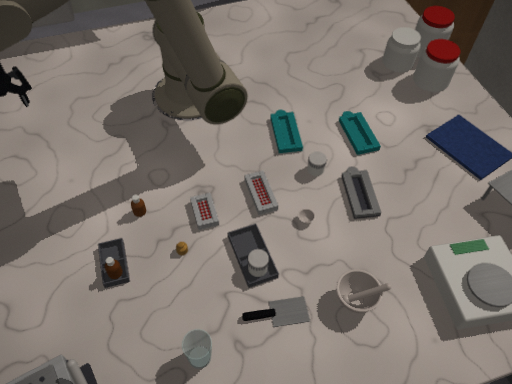

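View pics/top0.png

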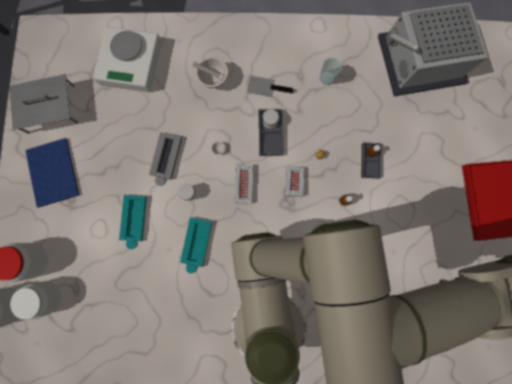

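View pics/wrist0.png

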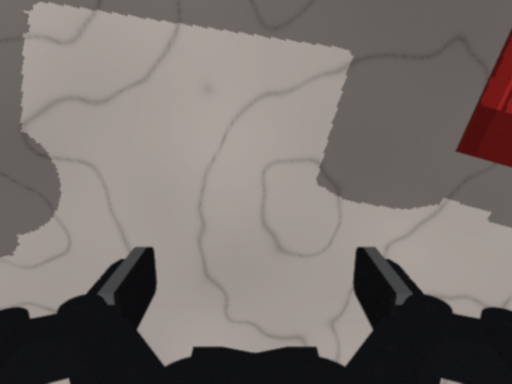

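```bash
cat > h.py <<'E'
import numpy as np, cv2
from scipy.spatial.transform import Rotation as R
from rig import ctrl
def rot(q): return R.from_quat([q[1],q[2],q[3],q[0]]).as_matrix()
def cap(n):
    s=ctrl.sense(); c=ctrl.capture(n)
    if n=="wrist":
        T=np.eye(4);T[:3,:3]=rot(s["ee_rot"]);T[:3,3]=s["eef_pos"]; C=T@np.array(c["hand_eye"])
        c["Rm"]=C[:3,:3];c["t"]=C[:3,3]
    else: c["Rm"]=rot(c["orientation"]);c["t"]=np.array(c["xyz"])
    return c
def proj(c,P):
    p=(np.atleast_2d(P)-c["t"])@c["Rm"]; x=p[:,0]/-p[:,2]; y=-p[:,1]/-p[:,2]
    s=1+c["k1"]*(x*x+y*y); return np.c_[c["cx"]+c["fx"]*x*s,c["cy"]+c["fy"]*y*s]
def ray(c,uv):
    uv=np.asarray(uv,float);d=np.array([(uv[0]-c["cx"])/c["fx"],(uv[1]-c["cy"])/c["fy"]]);p=d.copy()
    for _ in range(20): p=d/(1+c["k1"]*(p@p))
    v=c["Rm"]@np.array([p[0],-p[1],-1]); return v/np.linalg.norm(v)
def onz(c,uv,z):
    v=ray(c,uv); return c["t"]+v*(z-c["t"][2])/v[2]
def tri(cs,uvs):
    A=np.zeros((3,3));b=np.zeros(3)
    for c,u in zip(cs,uvs):
        v=ray(c,u);M=np.eye(3)-np.outer(v,v);A+=M;b+=M@c["t"]
    p=np.linalg.solve(A,b); return p,[round(float(np.linalg.norm(proj(c,p)[0]-u)),1) for c,u in zip(cs,uvs)]
E
python3 - <<'E'
from h import *
import itertools
cs={n:cap(n) for n in("scene","top")}
for q in "tray_long tray_short jar bottle rack jar_box bottle_box weight dish".split():
    L={n:[d for d in ctrl.place_of(n,q) if d["score"]>.2] for n in cs}
    for n in cs: print(q,n,[(np.round(d["uv"],1).tolist(),round(d["score"],2)) for d in L[n]])
    for a,b in itertools.product(L["scene"][:4],L["top"][:4]):
        p,e=tri([cs["scene"],cs["top"]],[a["uv"],b["uv"]])
        if max(e)<4: print("   ",np.round(p,1),e)
    for n in cs:
      for i,d in enumerate(ctrl.regions_of(n,q)[:4]):
        if d["score"]>.2:
            m=d["mask"].astype(np.uint8); cnt=max(cv2.findContours(m,0,2)[0],key=cv2.contourArea)
            print("   reg",n,np.round(d["uv"],1),round(d["score"],2),m.sum(),np.round(cv2.minAreaRect(cnt)[1],1),round(cv2.minAreaRect(cnt)[2]))
E
```

```text
tray_long scene [([261.3, 191.2], 0.86)]
tray_long top [([244.5, 183.9], 0.92)]
    [464.1  87.   17.2] [1.5, 1.3]
   reg scene [257.4 192.8] 0.97 894 [44.5 21.5] 67
   reg top [243.  184.1] 0.7 757 [19.5 40. ] 4
tray_short scene [([205.5, 213.8], 0.62)]
tray_short top [([293.1, 183.0], 0.65)]
    [471.6 -78.9  -7. ] [0.9, 0.7]
   reg top [293.3 182.9] 0.92 505 [29. 17.] 90
   reg top [371.9 159.6] 0.36 671 [34. 19.] 90
jar scene [([313.9, 167.1], 0.69)]
jar top [([189.6, 192.1], 0.67), ([291.7, 185.4], 0.53)]
    [433.8 265.5  19.6] [0.4, 0.4]
   reg scene [316.3 165.2] 0.9 372 [24. 18.] 90
   reg scene [359.  193.8] 0.54 1327 [55.5 27.4] 72
   reg top [186.9 191.3] 0.58 264 [18.4 16.3] 45
bottle scene [([140.3, 209.4], 0.65)]
bottle top [([344.9, 197.1], 0.6)]
    [ 421.5 -246.6   25.2] [1.1, 0.9]
   reg scene [138.1 206.1] 0.64 248 [14. 22.] 0
   reg top [186.2 192.7] 0.4 235 [17.7 15.6] 45
rack scene [([359.9, 134.3], 0.97), ([288.6, 137.1], 0.96), ([358.7, 194.2], 0.76)]
rack top [([159.0, 157.7], 0.84), ([194.5, 240.8], 0.73), ([136.2, 219.0], 0.64)]
    [346.  453.7   1.3] [3.
[... 613 characters left out ...]
7 133.4] 0.75 1173 [47.  25.3] 89
   reg top [292.6 183.4] 0.3 517 [29. 17.] 90
bottle_box scene [([110.1, 262.5], 0.57)]
bottle_box top [([369.6, 158.1], 0.86)]
    [ 554.2 -343.9   17.5] [1.9, 1.4]
   reg scene [113.3 264.8] 0.92 1170 [45.5 27.6] 81
   reg top [371.9 159.1] 0.68 702 [20.5 35.5] 2
weight scene [([180.2, 250.4], 0.71), ([254.8, 257.0], 0.66)]
weight top [([322.0, 156.0], 0.39)]
    [ 565.1 -176.     0.7] [1.6, 1.2]
   reg scene [182.9 246.8] 0.45 131 [13. 11.] 90
   reg top [321.8 152.6] 0.55 62 [8. 8.] 90
dish scene [([304.2, 218.3], 0.67), ([357.0, 198.7], 0.28)]
dish top []
   reg scene [304.9 216.8] 0.64 206 [15.7 15.2] 63
   reg top [220.7 147.2] 0.49 120 [11.3 11.3] 45
```

```bash
cat > fit.py <<'E'
from h import *
from scipy.optimize import minimize
def box(l,w,z0,z1,cx=0): return np.array([[cx+sx*l/2,sy*w/2,z] for sx in(-1,1) for sy in(-1,1) for z in(z0,z1)])
def cyl(d,z0,z1,cx=0):
    a=np.linspace(0,2*np.pi,24,endpoint=False); return np.vstack([np.c_[cx+d/2*np.cos(a),d/2*np.sin(a),0*a+z] for z in(z0,z1)])
M=dict(tray_long=[box(130,58,0,24)],tray_short=[box(98,58,0,24)],jar=[cyl(50,0,37),cyl(52,37,56)],
 bottle=[np.vstack([cyl(36,0,44),cyl(20,60,72)])],rack=[box(150,74,0,20),cyl(36,0,6,75)],
 jar_box=[box(160,82,0,22)],bottle_box=[box(120,62,0,22)],weight=[cyl(30,0,25),cyl(12,25,36)],dish=[cyl(48,0,22)])
M["jar_box_full"]=M["jar_box"]+[cyl(50,4,60,-39)]
M["bottle_box_full"]=M["bottle_box"]+[m+np.array([-29,0,4]) for m in M["bottle"]]
S=4
def polys(c,model,p):
    x,y,a,z=p; Rz=np.array([[np.cos(a),-np.sin(a),0],[np.sin(a),np.cos(a),0],[0,0,1]])
    return [cv2.convexHull(proj(c,m@Rz.T+[x,y,z]).astype(np.float32)).reshape(-1,2) for m in model]
def sil(c,model,p):
    im=np.zeros((384*S,512*S),np.uint8)
    for h in polys(c,model,p): cv2.fillConvexPoly(im,np.round((h+.5)*S*16-8).astype(np.int32),1,shift=4)
    return im
def fit(views,model,p0,free=(0,1,2)):
    ms=[(c,cv2.resize(m.astype(np.uint8),None,fx=S,fy=S,interpolation=0)) for c,m in views]
    sc=np.array([10,10,.2,10.])
    def f(q):
        p=np.array(p0,float); p[list(free)]+=q*sc[list(free)]; s=0
        for c,m in ms:
            k=sil(c,model,p); s+=1-np.sum(k&m)/max(1,np.sum(k|m))
        return s/len(ms)
    r=minimize(f,np.zeros(len(free)),method="Nelder-Mead",options=dict(initial_simplex=np.vstack([np.zeros(len(free)),np.eye(len(free))]),xatol=.01,fatol=1e-4,maxfev=200))
    p=np.array(p0,float);p[list(free)]+=r.x*sc[list(free)]; return p,1-r.fun
def draw(img,c,model,p,k=1,col=(0,255,0)):
    for h in polys(c,model,p): cv2.polylines(img,[np.round((h+.5)*k-.5).astype(np.int32)],True,col,1)
def mask_at(n,q,uv,tol=15):
    b=[d for d in ctrl.regions_of(n,q) if np.hypot(*(np.array(d["uv"])-uv))<tol]
    return b[0]["mask"] if b else None
E
python3 - <<'E'
from fit import *
cs={n:cap(n) for n in("scene","top")}
init=dict(tray_long=[466,87,0],tray_short=[471,-79,1.5],jar=[434,265,0],bottle=[421,-246,0],rack=[551,360,-2.9],jar_box=[636,0,3.1],bottle_box=[550,-340,3.1],weight=[565,-176,0],dish=[575,170,0])
big={n:cv2.resize(np.ascontiguousarray(c["color"][:,:,::-1]),None,fx=2.5,fy=2.5,interpolation=cv2.INTER_CUBIC) for n,c in cs.items()}
for q,p in init.items():
    p=p+[0.]
    for md in ([q,q+"_full"] if "box" in q else [q]):
      V=[]
      for n,c in cs.items():
        m=mask_at(n,q,proj(c,[p[0],p[1],15])[0])
        if m is not None:V.append((c,m))
      fr=(0,1) if q in("jar","bottle","weight","dish") else (0,1,2)
      best=max([fit(V,M[md],np.array(p)+[0,0,d,0],fr) for d in((0,) if fr==(0,1) else(-.25,.25))],key=lambda r:r[1])
      print(md,len(V),np.round(best[0],3),round(best[1],3), [np.round(fit([v],M[md],best[0],fr)[0][:3],2) for v in V], "z",np.round(fit(V,M[md],best[0],fr+(3,))[0][3],1))
    for n,c in cs.items(): draw(big[n],c,M[md],best[0],2.5)
cv2.imwrite("pics/f_scene.png",big["scene"][150:750,200:1000]);cv2.imwrite("pics/f_top.png",big["top"][230:760,260:1040])
E
```

```text
tray_long 2 [ 4.64685e+02  8.73660e+01 -1.80000e-02  0.00000e+00] 0.899 [array([ 4.617e+02,  8.964e+01, -3.000e-02]), array([4.6497e+02, 8.6000e+01, 1.0000e-02])] z 5.8
tray_short 2 [ 4.74703e+02 -8.14260e+01 -5.20000e-02  0.00000e+00] 0.912 [array([ 4.7234e+02, -8.0030e+01, -4.0000e-02]), array([ 4.7639e+02, -8.3430e+01, -5.0000e-02])] z 5.5
jar 2 [432.498 270.148   0.      0.   ] 0.891 [array([427.71, 273.7 ,   0.  ]), array([432.51, 269.51,   0.  ])] z 7.0
bottle 2 [ 413.198 -248.309    0.       0.   ] 0.876 [array([ 411.25, -247.88,    0.  ]), array([ 414.31, -248.99,    0.  ])] z 4.4
rack 2 [555.64  356.173  -3.364   0.   ] 0.921 [array([554.98, 358.1 ,  -3.38]), array([557.29, 354.61,  -3.36])] z 3.2
jar_box 2 [ 6.42864e+02 -5.29000e-01  3.16200e+00  0.00000e+00] 0.93 [array([641.94,   0.72,   3.17]), array([643.62,  -3.4 ,   3.15])] z 3.7
jar_box_full 2 [ 6.42864e+02 -5.29000e-01  3.16200e+00  0.00000e+00] 0.93 [array([641.94,   0.72,   3.17]), array([643.62,  -3.4 ,   3.15])] z 3.7
bottle_box 2 [ 550.153 -341.908    3.085    0.   ] 0.928 [array([ 550.19, -340.87,    3.09]), array([ 549.6 , -343.81,    3.1 ])] z 2.4
bottle_box_full 2 [ 550.153 -341.908    3.085    0.   ] 0.928 [array([ 550.19, -340.87,    3.09]), array([ 549.6 , -343.81,    3.1 ])] z 2.4
weight 2 [ 569.435 -170.92     0.       0.   ] 0.748 [array([ 569.13, -168.96,    0.  ]), array([ 569.46, -170.95,    0.  ])] z -0.0
dish 1 [576.73  180.821   0.      0.   ] 0.737 [array([576.73, 180.82,   0.  ])] z -218.8
```

View pics/f_scene.png

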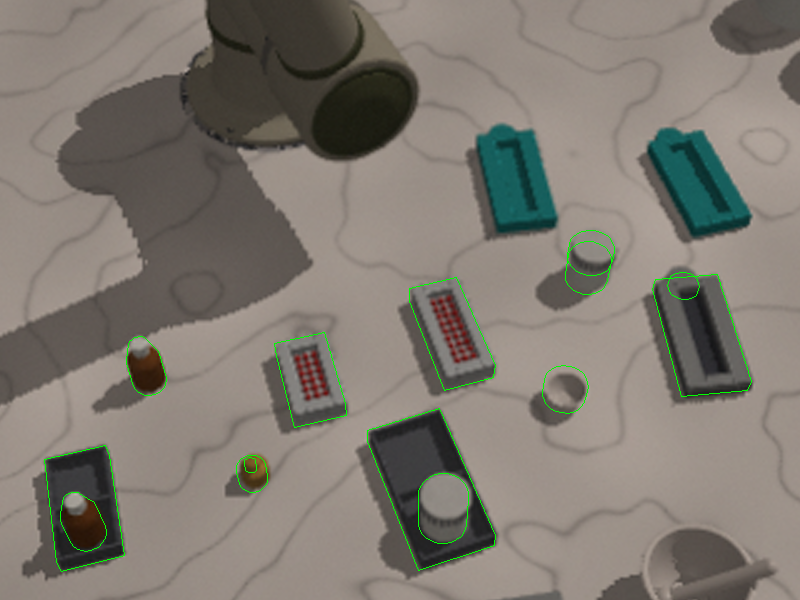

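View pics/f_top.png

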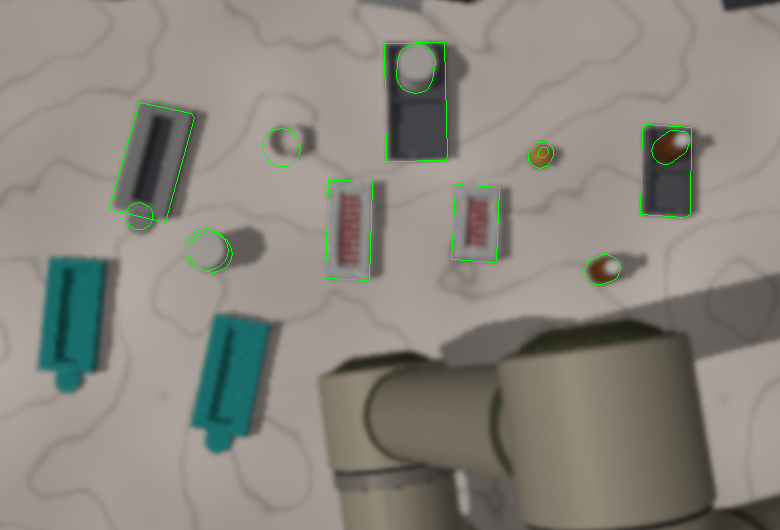

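Run:
```python
from h import *
s=ctrl.sense();print(s["time_s"],np.round(rot(s["ee_rot"]),3))
c=cap("top")
for z in (0,22): print(onz(c,(220,148),z))
```

```text
3.25 [[ 0.     0.362 -0.932]
 [ 0.    -0.932 -0.362]
 [-1.    -0.    -0.   ]]
[588.7462043  169.26766611   0.        ]
[583.29302631 166.78162193  22.        ]
```

>>> {"fn": "arm_command", "kwargs": {"plan": [[0,0,0,0.185,1],[0,0,0,0.185,1],[0,-0.049,-0.028,0,1],[0,-0.049,-0.028,0,1],[0,-0.049,-0.028,0,1],[0,-0.049,-0.028,0,1],[0,-0.049,-0.028,0,1],[0,-0.049,-0.028,0,1],[0,-0.049,-0.028,0,1],[0,-0.049,-0.028,0,1],[0,-0.049,-0.028,0,1],[0,-0.049,-0.028,0,1]], "squeeze": 60}}

```text
time_s: 4.8
eef_pos: [470.6, 2.7, 231.5]
ee_rot: [0.0, 0.707, 0.0, -0.707]
force: [0.2, -0.9, -0.2]
grip_width: 0.996
```

```bash
cat > wf.py <<'E'
from fit import *
import sys,pickle
def look(tag,names,init,z=False):
    c=cap("wrist"); k=1.5
    big=cv2.resize(np.ascontiguousarray(c["color"][:,:,::-1]),None,fx=k,fy=k,interpolation=cv2.INTER_CUBIC)
    V={}
    for q in names:
        p=init[q]+[0.]; uv=proj(c,[p[0],p[1],12])[0]
        m=mask_at("wrist",q,uv,40)
        if m is None: print(q,"no mask",uv); continue
        V[q]=m
        fr=(0,1) if q in("jar","bottle","weight","dish") else (0,1,2)
        mods=[q]+([q+"_full"] if "box" in q else [])
        r=max([fit([(c,m)],M[md],p,fr)+(md,) for md in mods],key=lambda r:r[1])
        print(q,r[2],np.round(r[0],3).tolist(),round(r[1],3))
        cn=cv2.findContours((m*1).astype(np.uint8),0,2)[0]
        cv2.drawContours(big,[np.round((x+.5)*k).astype(int) for x in cn],-1,(255,0,255),1)
        draw(big,c,M[r[2]],r[0],k)
    cv2.imwrite(f"pics/{tag}.png",big); pickle.dump((c,V),open(tag+".pkl","wb")); return c
I=dict(tray_long=[465,87,-.018],tray_short=[474,-81,-.05],jar=[432,270,0],bottle=[413,-248,0],rack=[552,355,-3.364],jar_box=[643,-1,3.15],bottle_box=[550,-342,3.09],weight=[569,-171,0],dish=[583,168,0])
E
python3 - <<'E'
from wf import *
look("w1",["tray_long","tray_short","jar_box","weight","dish","bottle","jar"],I)
E
```

```text
tray_long tray_long [462.856, 87.489, -0.019, 0.0] 0.981
tray_short tray_short [473.228, -81.782, -0.035, 0.0] 0.977
jar_box no mask [258.5233813  -19.58234435]
weight weight [566.28, -168.663, 0.0, 0.0] 0.9
dish dish [582.167, 176.941, 0.0, 0.0] 0.825
bottle bottle [409.658, -253.389, 0.0, 0.0] 0.912
jar jar [428.64, 274.732, 0.0, 0.0] 0.971
```

View pics/w1.png

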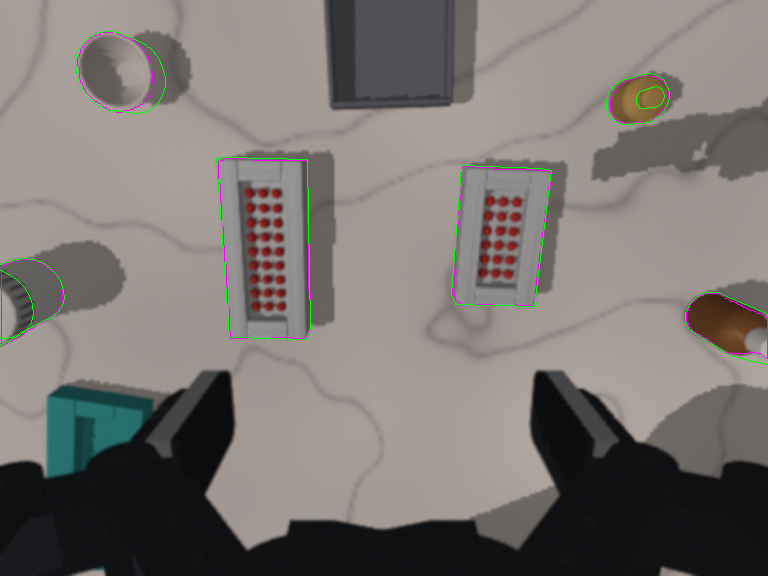

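>>> {"fn": "arm_command", "kwargs": {"plan": [[0,-0.046,-0.008,0,1],[0,-0.046,-0.008,0,1],[0,-0.046,-0.008,0,1],[0,-0.046,-0.008,0,1],[0,-0.046,-0.008,0,1],[0,-0.046,-0.008,0,1],[0,0,0,0,1]]}}

```text
time_s: 6.08
eef_pos: [517.7, 278.2, 230.9]
ee_rot: [-0.001, -0.707, -0.001, 0.707]
force: [0.0, -0.5, 0.9]
grip_width: 1.0
```

Run:
```python
from wf import *
I["dish"]=[582,175,0]
c=look("w2",["tray_long","rack","jar","dish"],I)
c1,V1=pickle.load(open("w1.pkl","rb"));c2,V2=pickle.load(open("w2.pkl","rb"))
print(ctrl.sense()["eef_pos"])
for q,p in(("tray_long",[463,87,-.019,0]),("jar",[430,273,0,0])):
  if q in V2: print(q,fit([(c1,V1[q]),(c2,V2[q])],M[q],p,(0,1,2,3)))
```

```text
tray_long tray_long [462.929, 87.553, -0.021, 0.0] 0.97
rack rack [556.27, 354.78, -3.349, 0.0] 0.96
jar jar [429.336, 271.67, 0.0, 0.0] 0.974
dish no mask [353.72331023  98.83685548]
[517.86338633 275.57422964 231.55323054]
tray_long (array([ 4.62834910e+02,  8.74435997e+01, -1.83965605e-02, -4.37924211e-01]), np.float64(0.975827809368603))
jar (array([4.30076596e+02, 2.71793832e+02, 1.32120964e-01, 3.51285488e+00]), np.float64(0.9622992646201605))
```

View pics/w2.png

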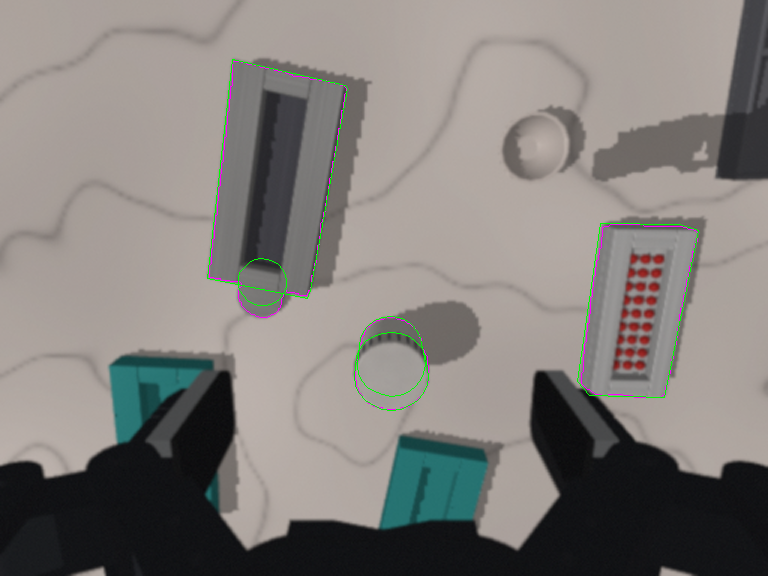

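>>> {"fn": "arm_command", "kwargs": {"plan": [[0,0.04,0.011,0.02,1],[0,0.05,0.014,0,1],[0,0.05,0.014,0,1],[0,0.048,0.016,0,1],[0.04,0,0,0,1],[0.04,0,0,0,1],[0.03,0,0,0,1],[0.02,0,0,0,1],[0,0,0,0,1]]}}

```text
time_s: 7.45
eef_pos: [459.1, 89.1, 100.7]
ee_rot: [0.007, -0.706, 0.007, 0.708]
force: [-0.2, -0.6, -0.0]
grip_width: 1.0
```

>>> {"fn": "arm_command", "kwargs": {"plan": [[0.03,0.0015,-0.004,0,1],[0.03,0,0,0,1],[0.025,0,0,0,1],[0.012,0,0,0,1],[0,0,0,0,1],[0,0,0,0,0.4],[0,0,0,0,0.4],[0,0,0,0,0.4],[0,0,0,0,0.4],[0,0,0,0,0.4]], "squeeze": 60}}

```text
time_s: 8.7
eef_pos: [464.5, 88.2, 5.6]
ee_rot: [-0.007, 0.708, -0.007, -0.706]
force: [-1.5, -0.1, 8.0]
grip_width: 0.664
```

>>> {"fn": "arm_command", "kwargs": {"plan": [[-0.02,0,0,0,0.4],[-0.035,0,0,0,0.4],[-0.035,0,0,0,0.4],[0,0,0,0.094,0.4],[0,0,0,0.094,0.4],[0,-0.04,-0.003,0,0.4],[0,-0.05,-0.003,0,0.4],[0,-0.05,-0.003,0,0.4],[0,-0.05,-0.003,0,0.4],[0,-0.05,-0.003,0,0.4],[0,-0.04,-0.001,0,0.4],[0,0,0,0,0.4]]}}

```text
time_s: 10.2
eef_pos: [536.5, 361.1, 93.9]
ee_rot: [0.072, -0.703, 0.072, 0.704]
force: [0.0, 0.1, -2.7]
grip_width: 0.659
```

Run:
```python
from wf import *
s=ctrl.sense();print(s["eef_pos"],s["force"],s["grip_width"]);r=rot(s["ee_rot"]);print(r[:2,1:])
c=cap("wrist");cv2.imwrite("pics/w3.png",c["color"][:,:,::-1])
d=np.array([538.2,359.6])-ctrl.sense()["eef_pos"][:2]; print("tool yz",d@r[:2,1],d@r[:2,2])
```

```text
[536.51045441 361.12045912  93.88227264] [ 0.03941445  0.07640789 -2.68018975] 0.6591645241128535
[[-0.20293568 -0.97919204]
 [-0.97919205  0.20293561]]
tool yz -0.3766705966378421 -1.6794957430823323
```

View pics/w3.png

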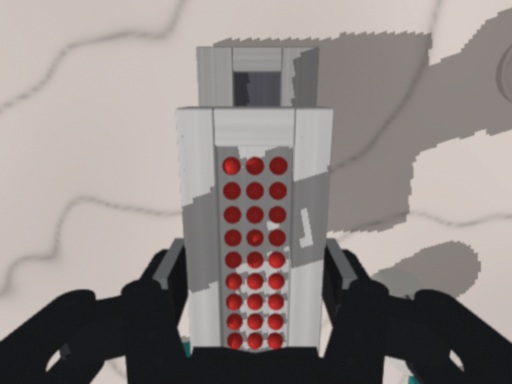

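>>> {"fn": "arm_command", "kwargs": {"plan": [[0.025,0,-0.0015,0,0.4],[0.025,0,0,0,0.4],[0.01,0,0,0,0.4],[0.005,0,0,0,0.4],[0.001,0,0,0,0.4],[0,0,0,0,0.4]]}}

```text
time_s: 11.0
eef_pos: [538.8, 358.7, 29.1]
ee_rot: [-0.073, 0.704, -0.073, -0.703]
force: [-0.0, 0.2, -2.7]
grip_width: 0.665
```

>>> {"fn": "arm_command", "kwargs": {"plan": [[0.002,0,0,0,0.4],[0.0015,0,0,0,0.4],[0,0,0,0,0.4]]}}

```text
time_s: 11.38
eef_pos: [538.7, 358.7, 25.7]
ee_rot: [-0.073, 0.704, -0.073, -0.703]
force: [-2.9, -0.7, 5.9]
grip_width: 0.666
```

Contact. I'll release, lift and look.

>>> {"fn": "arm_command", "kwargs": {"plan": [[0,0,0,0,0.85],[0,0,0,0,0.95],[0,0,0,0,0.95],[-0.02,0,0,0,0.95],[-0.04,0,0,0,1],[-0.05,0,0,0,1],[-0.05,0,0,0,1],[-0.05,0,0,0,1],[0,0.02,0.02,0,1],[0,0,0,0,1]]}}

```text
time_s: 12.62
eef_pos: [514.1, 342.8, 237.0]
ee_rot: [-0.073, 0.704, -0.073, -0.703]
force: [0.2, 0.3, 0.0]
grip_width: 0.998
```

Run:
```python
from wf import *
M["rack"]=[box(150,74,0,20),cyl(36,0,6,87)]
c=cap("wrist"); print(ctrl.sense()["eef_pos"])
k=1.5
big=cv2.resize(np.ascontiguousarray(c["color"][:,:,::-1]),None,fx=k,fy=k,interpolation=cv2.INTER_CUBIC)
m=mask_at("wrist","tray_long",proj(c,[536,359,40])[0],40)
p,s=fit([(c,m)],M["tray_long"],[536,359,-3.349,20.]); print(p,s)
d=p[:2]-[556.3,354.8];a=-3.349; print("rack frame",d@[np.cos(a),np.sin(a)],d@[-np.sin(a),np.cos(a)])
draw(big,c,M["tray_long"],p,k);draw(big,c,M["rack"],[556.3,354.8,-3.349,0],k,(255,0,0))
cv2.imwrite("pics/w4.png",big)
```

```text
[514.68594433 343.12836657 236.31718192]
[537.14441857 358.44826133  -3.34809521  20.        ] 0.9795172453713274
rack frame 19.496303520902046 0.3745123734922592
```

View pics/w4.png

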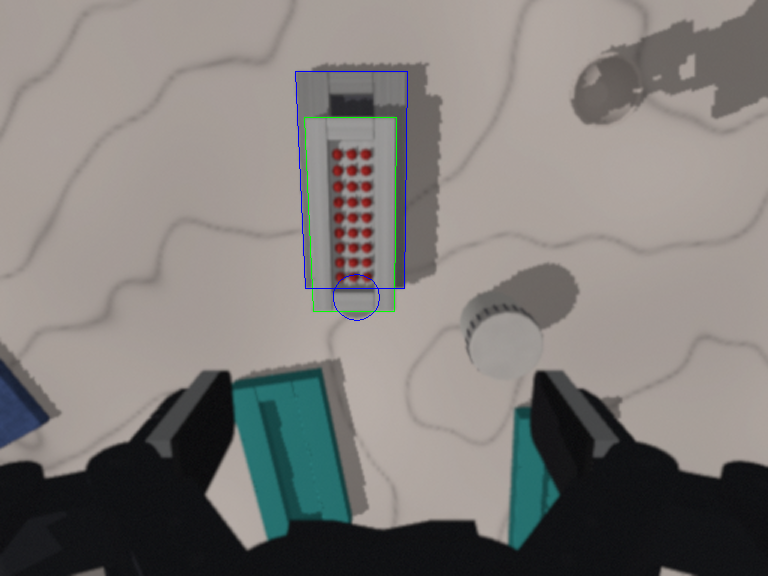

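>>> {"fn": "arm_command", "kwargs": {"plan": [[0,0,0,-0.172,1],[0,0.046,0.003,0,1],[0,0.05,0.003,0,1],[0,0.05,0.003,0,1],[0,0.05,0.003,0,1],[0,0.05,0.003,0,1],[0,0.05,0.003,0,1],[0,0.05,0.003,0,1],[0.03,0.05,0.003,0,1],[0.05,0.03,0.003,0,1],[0.05,0,0,0,1],[0,0,0,0,1]]}}

```text
time_s: 14.22
eef_pos: [471.7, -81.4, 102.6]
ee_rot: [0.014, -0.705, 0.012, 0.709]
force: [-0.4, -0.0, 1.1]
grip_width: 1.001
```

Run:
```python
from wf import *
s=ctrl.sense();r=rot(s["ee_rot"]);print(s["eef_pos"],r[:2,1:].round(3).tolist())
d=np.array([473.2,-81.8])-s["eef_pos"][:2]; print("tool yz",d@r[:2,1],d@r[:2,2])
```

```text
[471.72431768 -81.3811747  102.61759078] [[-0.036, -0.999], [-0.999, 0.036]]
tool yz 0.3656187282107328 -1.4897239646950196
```

>>> {"fn": "arm_command", "kwargs": {"plan": [[0.03,0.0005,-0.0015,0,1],[0.03,0,0,0,1],[0.025,0,0,0,1],[0.011,0,0,0,1],[0,0,0,0,1],[0,0,0,0,0.4],[0,0,0,0,0.4],[0,0,0,0,0.4],[0,0,0,0,0.4]], "squeeze": 60}}

```text
time_s: 15.35
eef_pos: [475.1, -82.4, 10.2]
ee_rot: [-0.012, 0.708, -0.013, -0.706]
force: [-2.4, 0.2, 9.7]
grip_width: 0.655
```

>>> {"fn": "arm_command", "kwargs": {"plan": [[0,0,0,0,0.4],[0,0,0,0,0.4]]}}

```text
time_s: 15.6
eef_pos: [475.1, -82.4, 10.2]
ee_rot: [-0.012, 0.708, -0.013, -0.706]
force: [-1.3, 1.0, 9.6]
grip_width: 0.662
```

>>> {"fn": "arm_command", "kwargs": {"plan": [[-0.025,0,0,0,0.4],[-0.04,0,0,0.086,0.4],[-0.035,0,0,0.086,0.4],[0,-0.03,-0.0015,0,0.4],[0,-0.05,-0.0015,0,0.4],[0,-0.052,-0.0015,0,0.4],[0,-0.052,-0.0015,0,0.4],[0,-0.052,-0.0015,0,0.4],[0,-0.052,-0.0015,0,0.4],[0,-0.052,-0.001,0,0.4],[0,-0.052,-0.001,0,0.4],[0,-0.05,-0.001,0,0.4]]}}

```text
time_s: 17.1
eef_pos: [577.0, 349.6, 109.1]
ee_rot: [0.073, -0.703, 0.073, 0.703]
force: [1.1, -0.1, -2.5]
grip_width: 0.658
```

>>> {"fn": "arm_command", "kwargs": {"plan": [[0,0,0,0,0.4],[0,0,0,0,0.4]]}}

```text
time_s: 17.35
eef_pos: [576.7, 347.4, 108.6]
ee_rot: [0.073, -0.703, 0.073, 0.704]
force: [0.2, -0.1, -2.8]
grip_width: 0.655
```

Run:
```python
from wf import *
s=ctrl.sense();r=rot(s["ee_rot"]);print(s["eef_pos"],r[:2,1:].round(3).tolist(),s["force"])
d=np.array([577.8,350.1])-s["eef_pos"][:2]; print("tool yz",d@r[:2,1],d@r[:2,2])
c=cap("wrist");cv2.imwrite("pics/w5.png",c["color"][:,:,::-1])
```

```text
[576.70785145 347.4025851  108.62157747] [[-0.206, -0.979], [-0.979, 0.206]] [ 0.23449991 -0.06923119 -2.84245834]
tool yz -2.8643942369508038 -0.5138818978529165
```

View pics/w5.png

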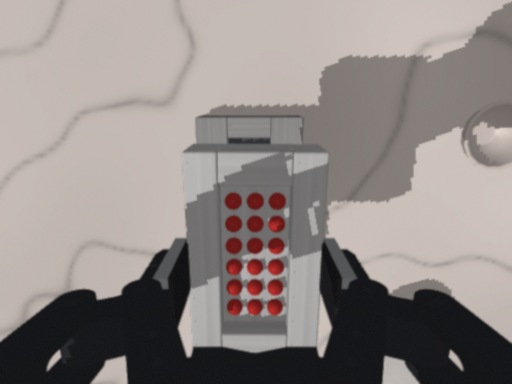

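>>> {"fn": "arm_command", "kwargs": {"plan": [[0,-0.003,-0.0005,0,0.4],[0.02,0,0,0,0.4],[0.02,0,0,0,0.4],[0.008,0,0,0,0.4],[0.003,0,0,0,0.4],[0,0,0,0,0.4]]}}

```text
time_s: 18.15
eef_pos: [578.3, 350.8, 58.2]
ee_rot: [-0.073, 0.704, -0.073, -0.703]
force: [0.2, 0.8, -1.9]
grip_width: 0.657
```

>>> {"fn": "arm_command", "kwargs": {"plan": [[0.0015,0,0,0,0.4],[0.001,0,0,0,0.4],[0,0,0,0,0.4]]}}

```text
time_s: 18.52
eef_pos: [578.1, 350.8, 55.3]
ee_rot: [-0.073, 0.703, -0.073, -0.703]
force: [-0.2, -0.5, -2.5]
grip_width: 0.656
```

>>> {"fn": "arm_command", "kwargs": {"plan": [[0.001,0,0,0,0.4],[0.001,0,0,0,0.4],[0,0,0,0,0.4]]}}

```text
time_s: 18.9
eef_pos: [578.2, 350.8, 54.3]
ee_rot: [-0.073, 0.704, -0.073, -0.703]
force: [-2.0, -1.8, 5.9]
grip_width: 0.654
```

Contact at 54.3 (as expected, 44 + 10). I'll release, lift and check.

>>> {"fn": "arm_command", "kwargs": {"plan": [[0,0,0,0,0.85],[0,0,0,0,0.95],[0,0,0,0,0.95],[-0.02,0,0,0,0.95],[-0.04,0,0,0,1],[-0.05,0,0,0,1],[-0.05,0,0,0,1],[-0.02,0.04,0.03,0,1],[0,0.03,0.03,0,1],[0,0,0,0,1],[0,0,0,0,1]]}}

```text
time_s: 20.27
eef_pos: [505.7, 294.8, 234.6]
ee_rot: [-0.074, 0.704, -0.073, -0.703]
force: [0.4, 0.1, 0.3]
grip_width: 1.001
```

Run:
```python
from wf import *
c=cap("wrist"); s=ctrl.sense();print(s["eef_pos"],rot(s["ee_rot"])[:2,1:].round(3).tolist())
k=1.5
big=cv2.resize(np.ascontiguousarray(c["color"][:,:,::-1]),None,fx=k,fy=k,interpolation=cv2.INTER_CUBIC)
m=mask_at("wrist","tray_short",proj(c,[576,351,60])[0],40)
p,sc=fit([(c,m)],M["tray_short"],[576,351,-3.349,44.]); print(p,sc,"zfree",fit([(c,m)],M["tray_short"],p,(0,1,2,3))[0])
d=p[:2]-[556.3,354.8];a=-3.349; print("rack frame",d@[np.cos(a),np.sin(a)],d@[-np.sin(a),np.cos(a)])
draw(big,c,M["tray_short"],p,k)
m=mask_at("wrist","jar",proj(c,[430,272,25])[0],40)
if m is not None:
  j,sc=fit([(c,m)],M["jar"],[430,272,0,0],(0,1)); print("jar",j,sc); draw(big,c,M["jar"],j,k)
cv2.imwrite("pics/w6.png",big)
```

```text
[505.82925152 294.95810665 234.16964296] [[-0.206, -0.979], [-0.979, 0.206]]
[576.16376541 350.81820537  -3.34919932  44.        ] 0.9765402075226978 zfree [575.86460974 351.37772385  -3.34726356  41.61485377]
rack frame -20.25799211571079 -0.19395905592913795
jar [429.62726697 271.5179984    0.           0.        ] 0.9509918914784028
```

View pics/w6.png

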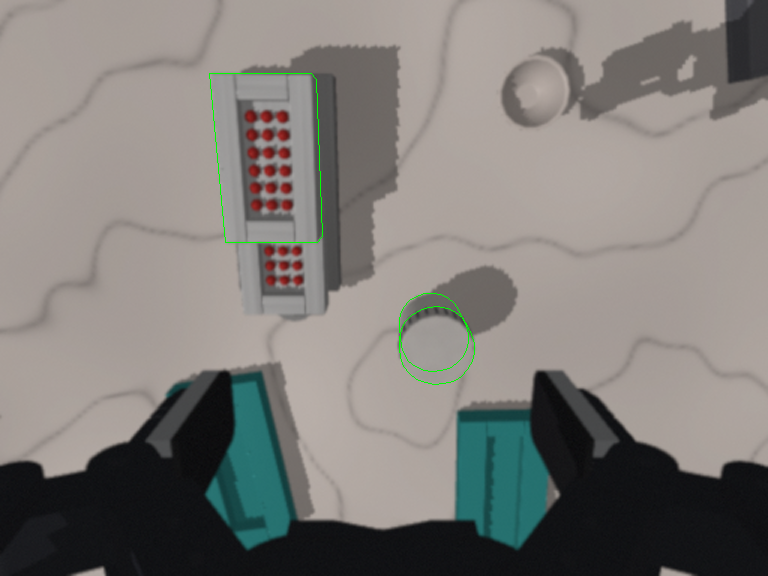

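>>> {"fn": "arm_command", "kwargs": {"plan": [[0,0,0,-0.115,1],[0,0,0,-0.112,1],[0,0.046,-0.01,0,1],[0,0.048,-0.01,0,1],[0,0.048,-0.01,0,1],[0,0.048,-0.01,0,1],[0,0.046,-0.01,0,1],[0,0,0,0,1],[0,0,0,0,1]]}}

```text
time_s: 21.55
eef_pos: [559.9, 60.2, 233.1]
ee_rot: [-0.007, -0.707, -0.007, 0.707]
force: [1.0, 0.6, 0.3]
grip_width: 1.0
```

Run:
```python
from wf import *
I["dish"]=[582,173,0]; I["weight"]=[566,-169,0]
print(ctrl.sense()["eef_pos"])
c=look("w7",["jar_box","dish","weight"],I)
```

```text
[559.8541371   60.19492213 233.14774897]
jar_box jar_box [642.796, -0.575, 3.164, 0.0] 0.987
dish dish [583.011, 177.047, 0.0, 0.0] 0.859
weight weight [566.166, -169.551, 0.0, 0.0] 0.905
```

View pics/w7.png

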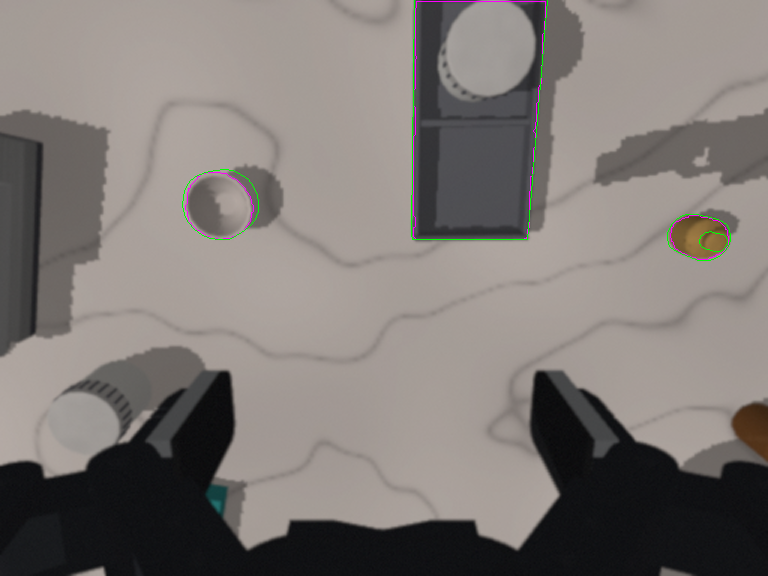

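>>> {"fn": "arm_command", "kwargs": {"plan": [[0,-0.034,0.02,0,1],[0,-0.045,0.0265,0,1],[0,-0.045,0.0265,0,1],[0,-0.045,0.0265,0,1],[0,-0.045,0.0265,0,1],[0.04,0,0,0,1],[0.04,0,0,0,1],[0.03,0,0,0,1],[0.01,0,0,0,1],[0,0,0,0,1],[0,0,0,0,1]]}}

```text
time_s: 23.12
eef_pos: [430.0, 271.4, 114.6]
ee_rot: [0.007, 0.708, 0.007, -0.706]
force: [0.0, 0.2, 0.1]
grip_width: 1.001
```

```bash
cat > d.py <<'E'
from h import *
import sys
s=ctrl.sense();r=rot(s["ee_rot"]);print(s["eef_pos"].round(1),r[:2,1:].round(3).tolist(),s["time_s"])
d=np.array([float(sys.argv[1]),float(sys.argv[2])])-s["eef_pos"][:2]; print("tool yz",d@r[:2,1],d@r[:2,2])
E
python3 d.py 429.5 272
python3 -c "
from h import *
c=cap('wrist');cv2.imwrite('pics/w8.png',c['color'][:,:,::-1])"
```

```text
[430.  271.4 114.6] [[0.02, -1.0], [-1.0, -0.02]] 23.125
tool yz -0.6028096852661659 0.5308974038492169
```

View pics/w8.png

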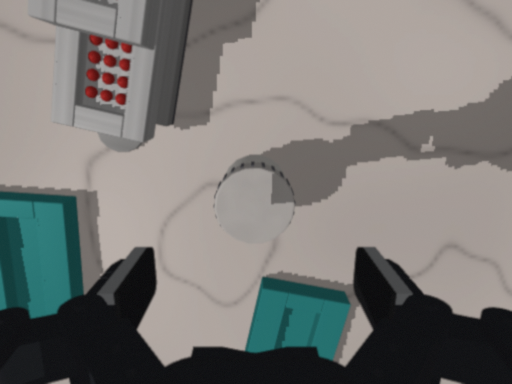

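>>> {"fn": "arm_command", "kwargs": {"plan": [[0.03,-0.0005,0.0005,0,1],[0.03,0,0,0,1],[0.02,0,0,0,1],[0.008,0,0,0,1],[0,0,0,0,1],[0,0,0,0,0.3],[0,0,0,0,0.3],[0,0,0,0,0.3],[0,0,0,0,0.3],[0,0,0,0,0.3]], "squeeze": 45}}

```text
time_s: 24.42
eef_pos: [429.4, 271.8, 26.3]
ee_rot: [0.007, 0.708, 0.007, -0.707]
force: [-1.3, 0.3, 5.4]
grip_width: 0.597
```

>>> {"fn": "arm_command", "kwargs": {"plan": [[-0.02,0,0,0,0.3],[-0.04,0,0,0,0.3],[-0.03,0,0,0,0.3],[0,0.024,-0.0145,0,0.3],[0,0.042,-0.0257,0,0.3],[0,0.042,-0.0257,0,0.3],[0,0.042,-0.0257,0,0.3],[0,0.042,-0.0257,0,0.3],[0,0.042,-0.0257,0,0.3],[0,0.042,-0.0257,0,0.3],[0,0,0,0,0.3],[0,0,0,0,0.3]]}}

```text
time_s: 25.92
eef_pos: [602.6, -0.6, 115.1]
ee_rot: [-0.007, -0.707, -0.007, 0.707]
force: [-0.0, -0.2, -0.7]
grip_width: 0.597
```

```bash
python3 d.py 603.8 -1.5
python3 -c "
from h import *
c=cap('wrist');cv2.imwrite('pics/w9.png',c['color'][:,:,::-1])"
```

```text
[ 6.026e+02 -6.000e-01  1.151e+02] [[0.02, -1.0], [-1.0, -0.02]] 25.925
tool yz 0.9352913808550274 -1.189505132059969
```

View pics/w9.png

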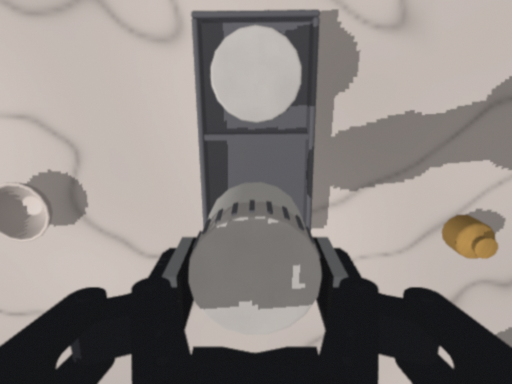

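>>> {"fn": "arm_command", "kwargs": {"plan": [[0.03,0.001,-0.001,0,0.3],[0.03,0,0,0,0.3],[0.013,0,0,0,0.3],[0.007,0,0,0,0.3],[0.001,0,0,0,0.3],[0,0,0,0,0.3]]}}

```text
time_s: 26.72
eef_pos: [604.5, -2.0, 35.1]
ee_rot: [0.007, 0.708, 0.007, -0.707]
force: [-0.7, -0.6, -1.4]
grip_width: 0.596
```

>>> {"fn": "arm_command", "kwargs": {"plan": [[0.0015,0,0,0,0.3],[0.001,0,0,0,0.3],[0,0,0,0,0.3]]}}

```text
time_s: 27.1
eef_pos: [604.1, -2.0, 31.8]
ee_rot: [-0.007, -0.707, -0.007, 0.707]
force: [-0.5, -0.4, -0.9]
grip_width: 0.592
```

>>> {"fn": "arm_command", "kwargs": {"plan": [[0.001,0,0,0,0.3],[0.001,0,0,0,0.3],[0,0,0,0,0.3]]}}

```text
time_s: 27.48
eef_pos: [604.2, -2.0, 30.4]
ee_rot: [0.007, 0.707, 0.007, -0.707]
force: [-2.5, 0.5, 5.0]
grip_width: 0.594
```

>>> {"fn": "arm_command", "kwargs": {"plan": [[0,0,0,0,0.85],[0,0,0,0,1],[0,0,0,0,1],[-0.03,0,0,0,1],[-0.05,0,0,0,1],[-0.06,0,0,0,1],[-0.06,0,0,0,1],[0,0.047,0.025,0,1],[0,0.05,0.026,0,1],[0,0.05,0.026,0,1],[0,0.05,0.026,0,1],[0,0.05,0.026,0,1]]}}

```text
time_s: 28.98
eef_pos: [479.0, -253.0, 229.9]
ee_rot: [0.007, 0.707, 0.007, -0.707]
force: [1.1, -1.0, -0.0]
grip_width: 1.003
```

>>> {"fn": "arm_command", "kwargs": {"plan": [[0,0,0,0,1],[0,0,0,0,1]]}}

```text
time_s: 29.22
eef_pos: [480.1, -251.2, 229.8]
ee_rot: [0.007, 0.707, 0.007, -0.707]
force: [1.8, 1.1, 1.1]
grip_width: 1.0
```

Run:
```python
from wf import *
I["bottle"]=[411,-250,0]
print(ctrl.sense()["eef_pos"])
c=look("w10",["bottle_box","bottle"],I)
```

```text
[ 480.14072976 -251.17776128  229.80000382]
bottle_box bottle_box [548.468, -343.645, 3.091, 0.0] 0.979
bottle no mask [252.43874153 218.97664202]
```

View pics/w10.png

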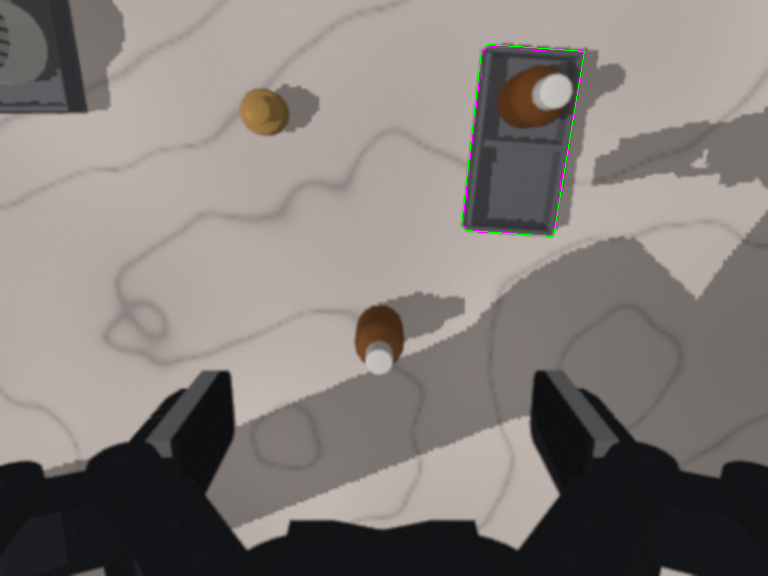

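Run:
```python
from wf import *
c,V=pickle.load(open("w10.pkl","rb"))
print("cap",onz(c,(252,239),72),"foot back",onz(c,(253.5,204),22))
hsv=cv2.cvtColor(c["color"],cv2.COLOR_RGB2HSV)
m=((hsv[...,1]>130)&(hsv[...,0]<20))|((hsv[...,2]>205))
w=np.zeros_like(m);w[195:255,230:275]=m[195:255,230:275];print(w.sum())
p=[411,-250,0,0.]
r=fit([(c,w)],M["bottle"],p,(0,1));print(r)
c1,V1=pickle.load(open("w1.pkl","rb"))
print(fit([(c,w),(c1,V1["bottle"])],M["bottle"],r[0],(0,1,3)))
k=3;b=cv2.resize(np.ascontiguousarray(c["color"][:,:,::-1]),None,fx=k,fy=k);draw(b,c,M["bottle"],r[0],k)
cn=cv2.findContours(w.astype(np.uint8),0,2)[0]
cv2.drawContours(b,[(x*k+1) for x in cn],-1,(255,0,255),1)
cv2.imwrite("pics/w11.png",b[500:850,600:950])
```

```text
cap [ 412.89246647 -249.96935257   72.        ] foot back [ 432.50458131 -250.86400378   22.        ]
694
(array([ 414.3039093 , -249.92263794,    0.        ,    0.        ]), np.float64(0.5335512401461258))
(array([ 410.49188957, -251.73131026,    0.        ,    1.84077738]), np.float64(0.7123171865892235))
```

View pics/w11.png

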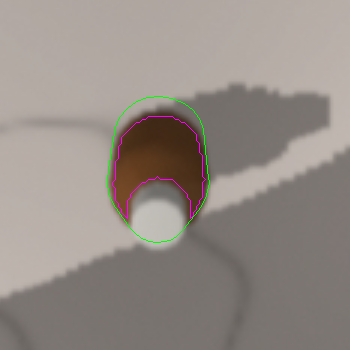

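>>> {"fn": "arm_command", "kwargs": {"plan": [[0,0,0,0.07,1],[0,0.001,0.034,0,1],[0,0.001,0.0335,0,1],[0.04,0,0,0,1],[0.04,0,0,0,1],[0.03,0,0,0,1],[0,0,0,0,1],[0,0,0,0,1]]}}

```text
time_s: 30.38
eef_pos: [413.2, -250.2, 121.1]
ee_rot: [-0.017, 0.707, -0.018, -0.706]
force: [0.3, 0.3, 0.4]
grip_width: 0.997
```

```bash
python3 d.py 412.5 -250
python3 -c "
from h import *
c=cap('wrist');cv2.imwrite('pics/w12.png',c['color'][:,:,::-1])
print(proj(c,[[412.5,-250,72],[412.5,-250,0]]))"
```

```text
[ 413.2 -250.2  121.1] [[-0.049, -0.999], [-0.999, 0.049]] 30.375
tool yz -0.20107540624748899 0.7433745894235217
[[253.65678018 212.59642335]
 [253.83745804 182.97378535]]
```

View pics/w12.png

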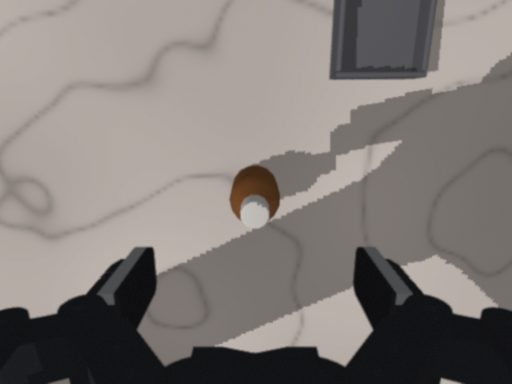

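>>> {"fn": "arm_command", "kwargs": {"plan": [[0.03,0,0.0005,0,1],[0.035,0,0,0,1],[0.025,0,0,0,1],[0.01,0,0,0,1],[0,0,0,0,1],[0,0,0,0,0.15],[0,0,0,0,0.15],[0,0,0,0,0.15],[0,0,0,0,0.15],[0,0,0,0,0.15],[0,0,0,0,0.15]], "squeeze": 40}}

```text
time_s: 31.8
eef_pos: [412.2, -250.2, 20.6]
ee_rot: [-0.018, 0.707, -0.018, -0.707]
force: [-1.2, 2.0, 6.8]
grip_width: 0.4
```

>>> {"fn": "arm_command", "kwargs": {"plan": [[-0.02,0,0,0,0.15],[-0.04,0,0,0,0.15],[-0.03,0,0,0,0.15],[0,0.016,-0.0207,0,0.15],[0,0.0235,-0.03,0,0.15],[0,0.0235,-0.031,0,0.15],[0,0.0235,-0.03,0,0.15],[0,0,0,0,0.15],[0,0,0,0,0.15]]}}

```text
time_s: 32.92
eef_pos: [518.7, -341.6, 109.5]
ee_rot: [0.018, -0.707, 0.017, 0.707]
force: [0.2, 0.1, -1.2]
grip_width: 0.405
```

```bash
python3 d.py 519.5 -342.1
python3 -c "
from h import *
c=cap('wrist');cv2.imwrite('pics/w13.png',c['color'][:,:,::-1])"
```

```text
[ 518.7 -341.6  109.5] [[-0.05, -0.999], [-0.999, 0.05]] 32.925
tool yz 0.48185040467911977 -0.7758315117443862
```

View pics/w13.png

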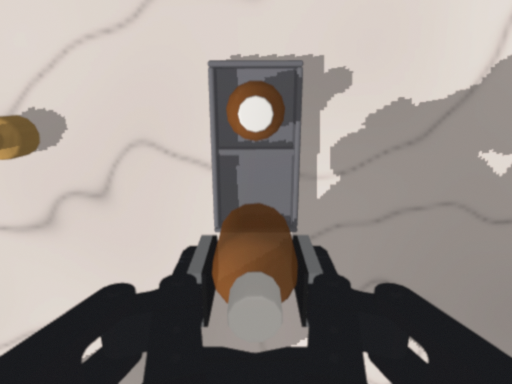

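>>> {"fn": "arm_command", "kwargs": {"plan": [[0.03,0.0005,-0.0005,0,0.15],[0.03,0,0,0,0.15],[0.014,0,0,0,0.15],[0.006,0,0,0,0.15],[0.001,0,0,0,0.15],[0,0,0,0,0.15]]}}

```text
time_s: 33.72
eef_pos: [520.0, -342.9, 29.7]
ee_rot: [-0.017, 0.707, -0.018, -0.707]
force: [0.0, 0.7, -2.3]
grip_width: 0.403
```

>>> {"fn": "arm_command", "kwargs": {"plan": [[0.0015,0,0,0,0.15],[0.001,0,0,0,0.15],[0,0,0,0,0.15]]}}

```text
time_s: 34.1
eef_pos: [519.7, -342.6, 26.3]
ee_rot: [0.018, -0.707, 0.018, 0.707]
force: [0.1, 0.7, -0.7]
grip_width: 0.402
```

>>> {"fn": "arm_command", "kwargs": {"plan": [[0.001,0,0,0,0.15],[0.001,0,0,0,0.15],[0,0,0,0,0.15]]}}

```text
time_s: 34.48
eef_pos: [519.7, -342.7, 24.6]
ee_rot: [-0.018, 0.707, -0.018, -0.707]
force: [-1.1, 0.2, 3.6]
grip_width: 0.406
```

Contact at the expected height. I'll release, lift, and back off for a look at both boxes.

>>> {"fn": "arm_command", "kwargs": {"plan": [[0,0,0,0,0.7],[0,0,0,0,0.9],[0,0,0,0,1],[0,0,0,0,1],[-0.03,0,0,0,1],[-0.05,0,0,0,1],[-0.06,0,0,0,1],[-0.06,0,0,0,1],[0,-0.04,0.01,0,1],[0,-0.05,0.01,0,1],[0,-0.05,0.01,0,1],[0,0,0,0,1]]}}

```text
time_s: 35.98
eef_pos: [496.5, -198.6, 224.9]
ee_rot: [-0.017, 0.707, -0.017, -0.707]
force: [0.1, 0.5, 0.2]
grip_width: 1.002
```

Run:
```python
from wf import *
s=ctrl.sense();print(s["eef_pos"],s["time_s"])
a=cap("wrist");cv2.imwrite("pics/w14.png",a["color"][:,:,::-1])
b=cap("scene");big=cv2.resize(np.ascontiguousarray(b["color"][:,:,::-1]),None,fx=2.5,fy=2.5,interpolation=cv2.INTER_CUBIC)
cv2.imwrite("pics/s14.png",big[150:750,200:1000])
for n in("scene",):
  for q in("jar","bottle","tray_long","tray_short"):
    print(q,[(np.round(d["uv"],1).tolist(),round(d["score"],2)) for d in ctrl.place_of(n,q)[:3]], )
print(proj(b,[[603.8,-1.5,4],[519.5,-342.1,4],[603.8,-1.5,60],[519.5,-342.1,76]]), proj(a,[[603.8,-1.5,60],[519.5,-342.1,76],[519.5,-342.1,4]]))
```

```text
[ 496.53007238 -198.63798793  224.89564129] 35.975
jar [([247.7, 245.0], 0.67)]
bottle [([116.2, 251.1], 0.51)]
tray_long [([359.4, 187.8], 0.91)]
tray_short [([361.3, 193.5], 0.82)]
[[246.06517969 243.22011203]
 [111.55609227 253.45692462]
 [246.16965187 232.34686997]
 [105.25670663 239.48012819]] [[ 17.63012084  57.79718596]
 [418.00692829 140.83106651]
 [386.54745442 132.0610727 ]]
```

View pics/w14.png

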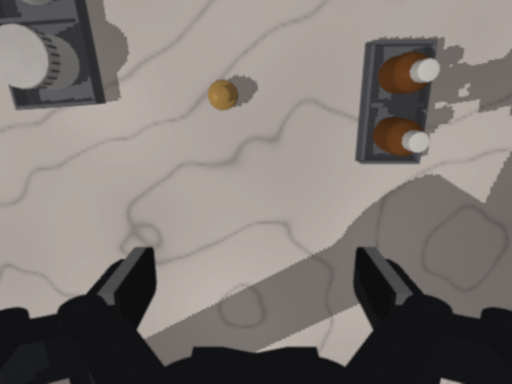

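View pics/s14.png

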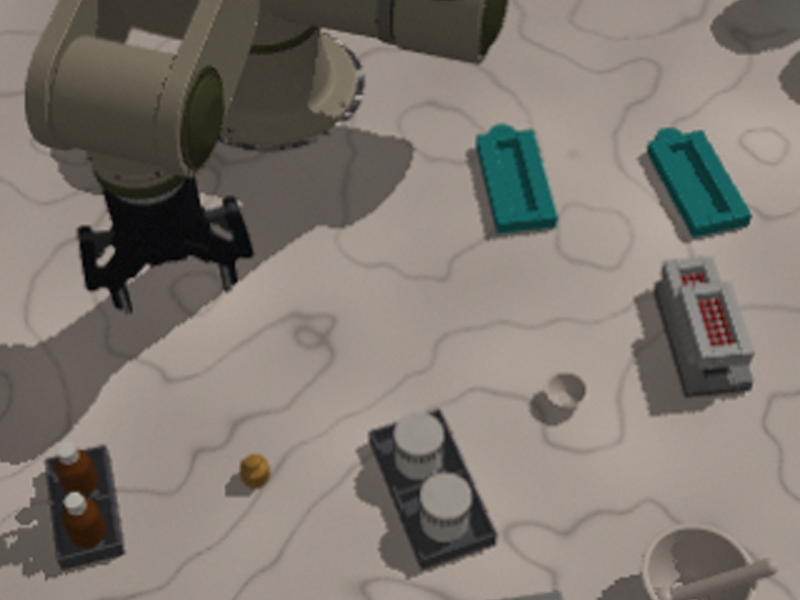

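```bash
python3 -c "
from rig import ctrl
print(ctrl.finish_job(), ctrl.sense()['time_s'])"
```

```text
the job is handed in; nothing more can be done
the job is handed in; nothing more can be done
```

The job is done and handed in at about 36 s of the 117 s allowed; `finish_job()` gives no verdict.

- **Trays:** The long tray is on the grey rack, 19.5 mm towards the tab and 0.4 mm off centre across. The short tray is on top of it, 20.3 mm the other way and 0.2 mm off across. Both were parallel to the rack within about 0.002 rad. I measured these by fitting tray outlines in the wrist camera after each release. In the last scene picture both trays look level; I did not measure their tilt.
- **Jar and bottle:** Both stand upright in the empty bays of their boxes. Each touched the floor at the expected height. In the last pictures the jar lid was within about 1 pixel and the bottle cap about 3 pixels (roughly 3 mm) from where they should be.
- **Brass weight and dish:** I did not touch them, and neither they nor the turquoise look-alikes seem to have moved in the last pictures.

Some checks disagreed:
- A fit with free height put the short tray's underside at 41.6 mm instead of 44 mm. The touch-down height agreed with 44 mm.
- Such fits put the jar 3.5 mm and the bottle 1.8 mm above the table. The touch-down heights agreed with them standing on the floors of the bays.
- The networks' masks for the dish and bottle were poor or missing in some views. I placed the bottle from its cap and base in the picture instead.

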